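# Set the wavelength dial, shut the cell cover and take a photometer reading

### The arm

A 6-joint arm with a two-finger parallel gripper is mounted at the origin on the work surface. World frame = base frame: x ahead of the robot, y to its left, z up, the work surface at z = 0. Lengths are in m, angles in rad, forces in N, time in s.
With the tool pointing down it reaches from about 0.325 to 0.75 m from the base axis. Payload 7.6 kg.
Tool frame: the origin (TCP) lies midway between the tips of the shut fingers; the grasp point (between the pads) lies 19 mm behind it; x points along the fingers, y is the direction in which the jaws open and shut, and the axes are right-handed (so a half turn about x gives the same grasp; the last joint's range is limited). The gripper opens to 85 mm and grips with 20 to 120 N. Pads are 22 mm wide; open, the fingers measure 114 mm over their backs; the gripper's body (76 mm by 85 mm) begins 54 mm behind the grasp point. The pads swing forward as they close: fully open they stand 13 mm farther back than shut.
Start: joints at [1.274, 0.052, 1.401, -0, 1.689, -0.07], TCP at [0.118, 0.512, 0.231] pointing down, gripper open.
Joint ranges: [-2.9, 2.9], [-0.91, 2.17], [0.12, 2.37], [-1.06, 4.2], [0.26, 2.73], [-2.93, 2.93]. Speed limits (rad/s): [2.57, 2.57, 3.01, 3.14, 3.14, 3.14].

### API

Orientations are given as a unit quaternion [w, x, y, z].
In Python, from cell import arm, eyes, job gives the robot as it stands.
- The arm moves only by the tool arm_command, never from a script. Its argument "steps" is a list of rows, each a list of 3 entries, a list of its own where there are three numbers: the shift along the tool's x, y, z in units of 60 mm (1.0 is 60 mm), then the turn, a rotation vector about the tool's x, y, z in units of 90 degrees (1.0 is 90 degrees), then the opening, from 0 (shut) to 1 (fully open). A call has 1 to 20 rows; each row shifts and turns the commanded pose from where the row before left it, along the tool's axes as they then stand; what a row does not reach is not made up. A row lasts 1/8 s, in which the tool goes at most 62.5 mm and 10.7 degrees, less where a joint would pass 70% of its speed; a pose out of reach is approached as far as the arm can. A call with a number of a shift or a turn outside -1 to 1 is refused whole. A call with a gripper value outside its range is refused whole. The fingers move at their own pace and stop on an object; "newtons" is the grip in N (left out, the last holds). Time passes only in rows, so rows that do not move let the fingers close. It gives the time, the measured TCP pose, the force and the opening at its end, in the units of the state.
- arm.read_state(): the state, without advancing time (a new reading comes with each control period).
- eyes.snapshot(name): name is "scene" or "top" or "wrist"; returns (picture, depth): 480x640x3 uint8, blue, green, red; 480x640 float32, m along the optical axis (not along the pixel's ray), 0 where there is no reading.
- eyes.camera_params(name): a dict with "fovy" (degrees; the focal length in pixels is half the picture's height over the tangent of half this angle, whatever the lens; pixels are square), "cx", "cy" (the principal point, pixels), "world_to_cam" (4x4, takes a point from world to camera coordinates). Camera axes: x right, y down, z forward; pixel columns grow to the right and rows downward; lengths in m; the calibration is good to about 2 mm. A picture is of the moment at which its call begins: read the wrist's pose just before it. camera_params takes no time and is no camera call; for the wrist camera it gives the pose at the moment of the call.
- job.sign_off(): hands the job in, once; it reports no verdict.
The state is a dict: "time_s": time; "joints": joint angles; "qd": joint speeds; "tau": joint torques, N m; "tcp_pos": TCP position; "orientation": TCP orientation; "force": force on the tool from outside, world axes, zero at the start; "wrist_torque": the same for the moment, N m; "width": finger opening in m.
Only numpy, scipy, OpenCV 4.12 (cv2) and the standard library are available. Lean on these libraries where they do the work, as an engineer would, in place of code of your own. Each camera call takes 0.05 s, during which the arm holds its last target.

### The job

Take a reading on the photometer: push its dial round with a fingertip until the white index line points at line 7 of the scale (eleven lines running clockwise from 0, long at 0, 5 and 10), push the open cell cover down until it is fully shut, and only when both are done press the wide measure key on the sloping front all the way down and let it come back up. Work with the fingertips alone: never take the dial's bar or the cover between the fingers. Leave the glassware and everything else on the bench standing where it is.

Things in the scene. Friction and masses are not known exactly. Their poses are not given: they have to be found in the camera images.
- photometer: White bench photometer, fixed, 240 deep (x) x 300 wide (y) mm; origin: centre of its footprint on the bench; front (-x) faces the robot, yaw within 0.3 rad. Flat deck 75 mm above the bench, x -20 to +120; in front a panel slopes down (15 degrees) to 48 mm, with display, six small keys and the wide measure key. In its frame: dial axis (50, 78), cell well (50, -80), measure key (-72, -85) mm.
- dial_axis (a point): On the dial's axis at deck height. Frame turns with the dial: z up, +x along the bar to its pointed index end (white line on top). Black skirt, radius 42 mm, top 8 mm above the deck; across it an upright bar 12 mm wide, x -35 to +35 mm (full width to 29), 8 to 26 mm above the deck. Pushed on a flank of the bar near an end: about 1.5 N at 28 mm from the axis; it stays where left.
- dial (a joint): Dial angle in rad, clockwise seen from above, 0 = index at line 0; lines are 0.4189 rad (24 degrees) apart: line 7 is 2.932; line 10, the stop, 4.189. Line 5 lies straight towards the photometer's +x (away from the robot), line 0 at 120 degrees anticlockwise from there. It starts between 0 and 2.1.
- line7 (a point): Middle of the target scale line, line 7, on the aluminium scale plate on the deck, 49 mm from the dial's axis: the second short line clockwise from the far, middle long one. Scale lines start 45 mm from the axis; short ones are 8 mm long, long ones 14 mm, all 2 mm wide and dark.
- cover (a joint): Cell cover angle in rad: 0 shut (lying on the deck), about 1.57 upright, 1.75 fully open; starts at 1.35 to 1.7. Stiff hinge: it stays wherever it is left and must be pushed all the way down, about 1 N at its edge.
- cover_mid (a point): Centre of the grey cell cover, a plate 60 long x 64 wide x 8 mm thick with a 7 mm lip on its free edge; shut, it lies 2 to 10 mm above the deck. Frame turns with it: +x from free edge to hinge, +z out of its outer face (up when shut, away from the robot when open). Hinge axis along y at its far edge, 34 mm along +x and 6 mm along -z from here; in the photometer's frame (81, -80), height 75 mm.
- key_top (a point): Centre of the top face of the measure key, a grey bar key 28 mm (up the slope) x 42 mm (wide), its face 8 mm proud of the sloping panel. z is the face's normal, 15 degrees from vertical, leaning to the robot.
- key (a joint): Key travel in m along the panel's normal: 0 up, 0.005 fully down. Sprung: starts to move at about 1.5 N, fully down at 5 N.
- vial: Bystander: amber vial with black cap, 20 mm across, 36 mm tall, standing on the photometer's deck between dial and cover. Origin: centre of its underside.
- beaker: Bystander: glass beaker, 68 mm across, 90 mm tall, on the bench left of the photometer. Origin: centre of its underside.
- wash_bottle: Bystander: white plastic bottle, 60 mm across, 150 mm tall, on the bench behind the photometer's dial side. Origin: centre of its underside.
- weight: Bystander: steel calibration weight, 30 mm across, 52 mm tall, on the bench right of the photometer. Origin: centre of its underside.
- cell_rack: Bystander: white rack 50 x 120 mm with five glass cells, 47 mm tall in all, on the bench behind the photometer. Origin: centre of its underside.
- sample_jar: Bystander: glass jar with white cap, 32 mm across, 45 mm tall, on the bench left of the photometer. Origin: centre of its underside.
- spatula: Bystander: thin steel lab spatula, 168 mm long, lying on the bench along the right side of the photometer. Origin: its underside, at the middle.

How it is judged:
By the outcome, as a careful person would: the job done as asked, in the order asked, and still so for the second after the job is handed in, with the robot touching nothing.
It also fails if it takes over 61 s, if anything falls off the work surface, if the arm or the gripper's body presses on something with over 40 N, if the wrist force passes 120 N, or if a joint passes its speed limit or range.

## Working session

There is one attempt and no reset: what is moved stays moved. The work goes in short steps, Python scripts to look and compute and a tool call to move; the robot and the scene stay as the last step left them, time stands still between calls to the robot, and variables do not carry over. Pictures are saved under pics/ and viewed, and the job is handed in when it is done.

Besides the shell and the picture viewer there is one more tool, called after "Call:" by a JSON object that holds its "name" and its "arguments". arm_command: Moves the arm, as the interface text tells. Its arguments: {"type":"object","properties":{"steps":{"type":"array"},"newtons":{"type":"number"}},"required":["steps"]}

```bash
mkdir -p pics; ls
python3 - <<'E'
from cell import arm,eyes,job
import cv2,numpy as np
print(arm.read_state())
for n in ("scene","top"):
    p,d=eyes.snapshot(n); cv2.imwrite(f"pics/{n}0.png",p); np.save(f"pics/{n}0.npy",d)
    print(n,eyes.camera_params(n))
print(eyes.camera_params("wrist"))
E
```

```text
pics
{'time_s': 0.0, 'joints': array([ 1.27373393e+00,  5.28249196e-02,  1.40172579e+00,  1.45914413e-05,
        1.68860612e+00, -7.03339310e-02]), 'qd': array([ 1.99105297e-03, -3.02392875e-05, -1.44768386e-03,  1.03783835e-04,
       -4.60640097e-04, -3.17373103e-04]), 'tau': array([ 4.95703080e-04, -3.81685781e+01, -3.60176003e+01, -3.88473757e-05,
        6.45754262e-03, -1.25115423e-05]), 'tcp_pos': array([0.11791756, 0.51127598, 0.23047809]), 'orientation': array([ 0.70246177,  0.07944563,  0.70267388, -0.08053119]), 'force': array([ 0.8132828 ,  0.2603603 , -0.28058889]), 'wrist_torque': array([ 0.04003472, -0.02218886,  0.03280818]), 'width': 0.08533578668159168}
scene {'fovy': 55.054103648501325, 'cx': 322.45256091004273, 'cy': 242.17230783832258, 'world_to_cam': array([[-0.49236376,  0.87035205, -0.00807684,  0.28020553],
       [ 0.52257805,  0.28817941, -0.80241187, -0.24095163],
       [-0.69605324, -0.3992993 , -0.59671598,  1.21324269],
       [ 0.        ,  0.        ,  0.        ,  1.        ]])}
top {'fovy': 57.79117403008636, 'cx': 318.1962471868048, 'cy': 236.04409227048768, 'world_to_cam': array([[ 0.0078162 , -0.99930291,  0.03650469,  0.00979009],
       [-0.98654506, -0.01366781, -0.16291725,  0.61626126],
       [ 0.16330263, -0.03474012, -0.98596419,  0.66263843],
       [ 0.        ,  0.        ,  0.        ,  1.        ]])}
{'fovy': 65.34932661425233, 'cx': 308.5172760490682, 'cy': 239.71917971838872, 'world_to_cam': array([[ 2.25385472e-01,  9.74269314e-01, -8.32773058e-04,
        -5.25883525e-01],
       [ 9.36829052e-01, -2.16489278e-01,  2.74743008e-01,
        -3.46417590e-02],
       [ 2.67493396e-01, -6.27032487e-02, -9.61517335e-01,
         3.79290320e-01],
       [ 0.00000000e+00,  0.00000000e+00,  0.00000000e+00,
         1.00000000e+00]])}
```

View pics/scene0.png

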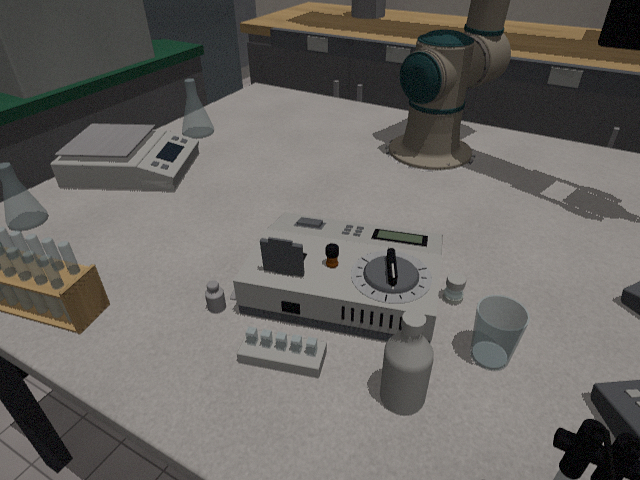

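View pics/top0.png

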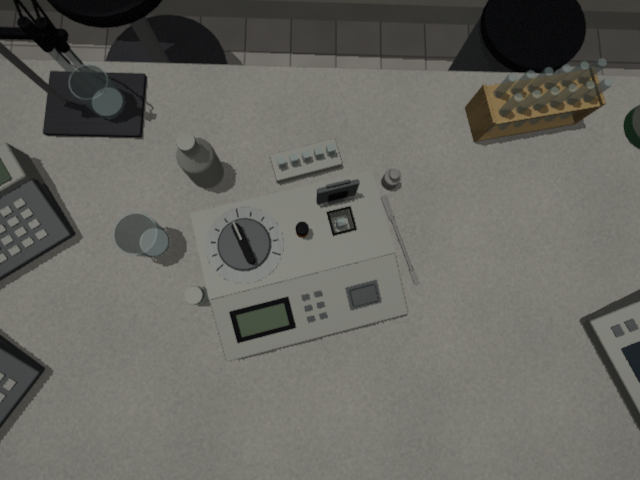

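The scene view shows the photometer with its cover upright. In the top view the dial is at about (244,245), the cover at (338,190), the key at (363,294) and the vial at (302,229). I'll enlarge the top view to measure.

Run:
```python
import cv2
p=cv2.imread("pics/top0.png")
c=p[190:300,190:310]; cv2.imwrite("pics/c_dial.png",cv2.resize(c,None,fx=5,fy=5,interpolation=cv2.INTER_CUBIC))
c=p[165:365,185:415]; cv2.imwrite("pics/c_all.png",cv2.resize(c,None,fx=3,fy=3,interpolation=cv2.INTER_CUBIC))
```

```text
(no output)
```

View pics/c_dial.png

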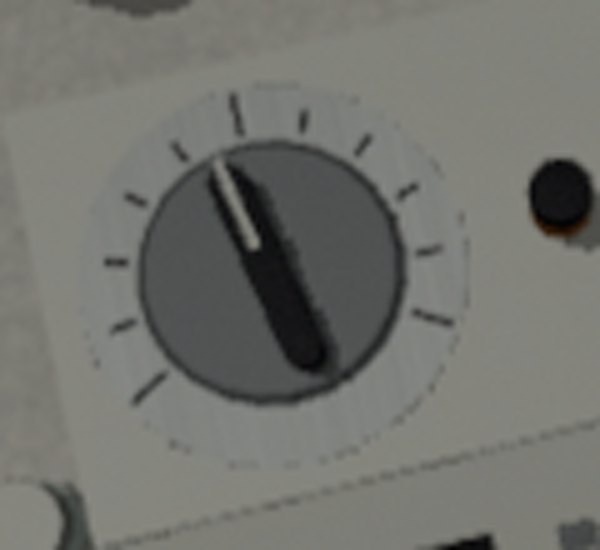

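View pics/c_all.png

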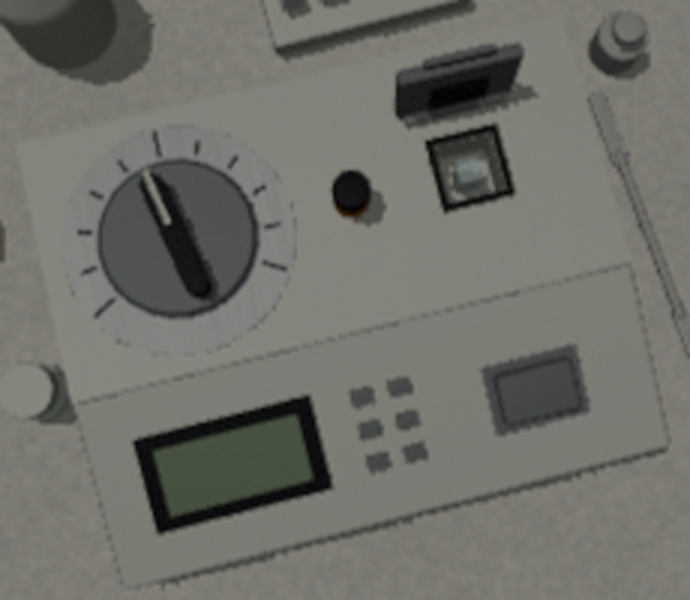

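```bash
cat > h.py <<'E'
import numpy as np, cv2
from cell import arm,eyes,job
def K(c):
    f=240/np.tan(np.radians(c['fovy'])/2); return f
def proj(c,P):
    P=np.atleast_2d(P); W=c['world_to_cam']; q=P@W[:3,:3].T+W[:3,3]; f=K(c)
    return np.c_[f*q[:,0]/q[:,2]+c['cx'], f*q[:,1]/q[:,2]+c['cy']]
def back(c,uv,z):
    """intersect pixel ray with plane world z"""
    W=c['world_to_cam'];R=W[:3,:3];t=W[:3,3];o=-R.T@t
    uv=np.atleast_2d(uv);f=K(c)
    d=np.c_[(uv[:,0]-c['cx'])/f,(uv[:,1]-c['cy'])/f,np.ones(len(uv))]@R
    s=(z-o[2])/d[:,2]; return o+d*s[:,None]
def linept(k,r=.049):
    a=np.radians(120-24*k); return [.05+r*np.cos(a),.078+r*np.sin(a),.076]
def toW(p,P):
    P=np.atleast_2d(P);c,s=np.cos(p[2]),np.sin(p[2])
    return np.c_[p[0]+c*P[:,0]-s*P[:,1],p[1]+s*P[:,0]+c*P[:,1],P[:,2]]
E
cat > fit.py <<'E'
from h import *
from scipy.optimize import least_squares
c=eyes.camera_params("top")
L=np.array([(150,388),(123,326),(116,262),(135,200),(180,150),(236,113),(304,120),(364,143),(408,190),(428,250),(433,318)],float)
L=(L+.5)/5-.5+[190,190]
P=[linept(k,.052 if k%5==0 else .049) for k in range(11)]
C=np.array([(18,150),(78,404),(630,264),(124,587),(668,447)],float); C=(C+.5)/3-.5+[185,165]
P+=[[.12,.15,.075],[-.02,.15,.075],[-.02,-.15,.075],[-.12,.15,.048],[-.12,-.15,.048]]
P=np.array(P);uv=np.r_[L,C]
r=least_squares(lambda p:(proj(c,toW(p,P))-uv).ravel(),[.5,0,.2],loss='soft_l1')
print(r.x); print(np.round((proj(c,toW(r.x,P))-uv),1).tolist())
# dial: bar top z=.101
p=r.x
b=(np.array([(222,162),(256,247),(312,362)],float)+.5)/5-.5+190
B=back(c,b,.101); print('bar',B); ax=toW(p,[[.05,.078,.075]])[0];print('axis',ax)
d=B[0]-B[2]; a=np.degrees(np.arctan2(d[1],d[0]))-np.degrees(p[2]); print('angle ccw',a,'dial rad',np.radians(120-a),'line',(120-a)/24)
print('key',toW(p,[[-.072,-.085,.075-.052*np.tan(np.radians(15))+.008]]),'hinge',toW(p,[[.081,-.08,.075]]),'line7',toW(p,[linept(7)]))
v=back(c,(np.array([[351,192]])+.5)/3-.5+[185,165],.111);print('vial top',v)
d=np.load('pics/top0.npy');print(d[235:250:5,255:275:5])
E
python3 fit.py
```

```text
[0.56929497 0.04481684 0.2585738 ]
[[-0.1, -0.1], [0.1, -0.1], [0.1, -0.2], [0.3, -0.1], [-0.0, 0.2], [0.2, 0.2], [-0.1, 0.2], [-0.1, 0.4], [-0.1, 0.1], [0.2, 0.1], [0.0, -0.2], [-0.9, -2.2], [-2.2, -0.1], [0.8, -0.8], [-0.4, 2.1], [1.6, 0.1]]
bar [[0.62758113 0.14636637 0.101     ]
 [0.6015905  0.13514114 0.101     ]
 [0.56694048 0.11717947 0.101     ]]
axis [0.597688   0.13300889 0.075     ]
angle ccw 10.886745651748098 dial rad 1.9043855459430152 line 4.5463855978438295
key [[ 0.52142324 -0.05576793  0.06906664]] hinge [[ 0.66805834 -0.01181174  0.075     ]] line7 [[0.63869656 0.10618916 0.076     ]]
vial top [[0.61695318 0.04349579 0.111     ]]
[[0.67642236 0.6782535  0.6800618  0.6842191 ]
 [0.6742626  0.6759718  0.677795   0.6778932 ]
 [0.6757938  0.67569643 0.6749575  0.6759377 ]]
```

```bash
cat >> h.py <<'E'
from scipy.spatial.transform import Rotation as Ro
PM=np.array([0.5693,0.0448,0.2586])
def cur():
    s=arm.read_state();q=s['orientation'];return s,np.array(s['tcp_pos']),Ro.from_quat([q[1],q[2],q[3],q[0]])
def toP(P):
    P=np.atleast_2d(P)-[PM[0],PM[1],0];c,s=np.cos(PM[2]),np.sin(PM[2])
    return np.c_[c*P[:,0]+s*P[:,1],-s*P[:,0]+c*P[:,1],P[:,2]]
def rep(tag=''):
    s,p,R=cur();print(tag,'t',round(s['time_s'],2),'tcpP mm',np.round(toP(p)[0]*1e3,1),'F',np.round(s['force'],1),'w',round(s['width'],4),'q',np.round(s['joints'],2))
    Rp=Ro.from_euler('z',-PM[2])*R;print('tool axes in P (cols)\n',np.round(Rp.as_matrix(),3))
def go(tgtP_mm,axx,axy):
    """one straight relative move from measured pose to target (P frame), units per tool axes"""
    s,p,R=cur();t=toW(PM,np.array(tgtP_mm,float)/1e3)[0]
    x=np.array(axx,float);x/=np.linalg.norm(x);y=np.array(axy,float);y-=x*(x@y);y/=np.linalg.norm(y)
    T=Ro.from_euler('z',PM[2])*Ro.from_matrix(np.c_[x,y,np.cross(x,y)])
    rv=(R.inv()*T).as_rotvec()/(np.pi/2)
    print('shift(cur axes)',np.round(R.inv().apply(t-p)/.06,3),'shift(final axes)',np.round(T.inv().apply(t-p)/.06,3),'turn',np.round(rv,3))
E
python3 - <<'E'
from h import *
rep()
c=eyes.camera_params('top')
print(toP(back(c,[[201,170]],.08))*1e3)
# hinge/cover points: depth at cover
d=np.load('pics/top0.npy');W=c['world_to_cam'];f=K(c)
for u,v in [(320,190),(326,188),(338,183),(345,181),(355,181),(345,188),(190,143),(200,160)]:
    z=d[v,u];q=np.array([(u-c['cx'])/f*z,(v-c['cy'])/f*z,z]);print((u,v),np.round(toP(W[:3,:3].T@(q-W[:3,3]))*1e3,1))
E
```

```text
t 0.1 tcpP mm [-317.   566.4  230.6] F [ 0.3 -0.2 -0.4] w 0.0855 q [ 1.27  0.05  1.4  -0.    1.69 -0.07]
tool axes in P (cols)
 [[-0.001  0.467  0.884]
 [-0.001  0.884 -0.467]
 [-1.    -0.001 -0.   ]]
[[182.266838   117.84930749  80.        ]]
(320, 190) [[ 90.7 -52.4 136.2]]
(326, 188) [[ 91.  -61.4 138.1]]
(338, 183) [[ 92.7 -79.6 143.7]]
(345, 181) [[ 93.  -90.2 144.3]]
(355, 181) [[-68.2  14.3 753.4]]
(345, 188) [[ 85.8 -89.5 132.2]]
(190, 143) [[199.9 114.1 149.3]]
(200, 160) [[187.8 111.7 108.1]]
```

Run:
```python
import cv2
p=cv2.imread("pics/scene0.png")
cv2.imwrite("pics/c_cov.png",cv2.resize(p[210:320,225:375],None,fx=5,fy=5,interpolation=cv2.INTER_CUBIC))
```

```text
(no output)
```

View pics/c_cov.png

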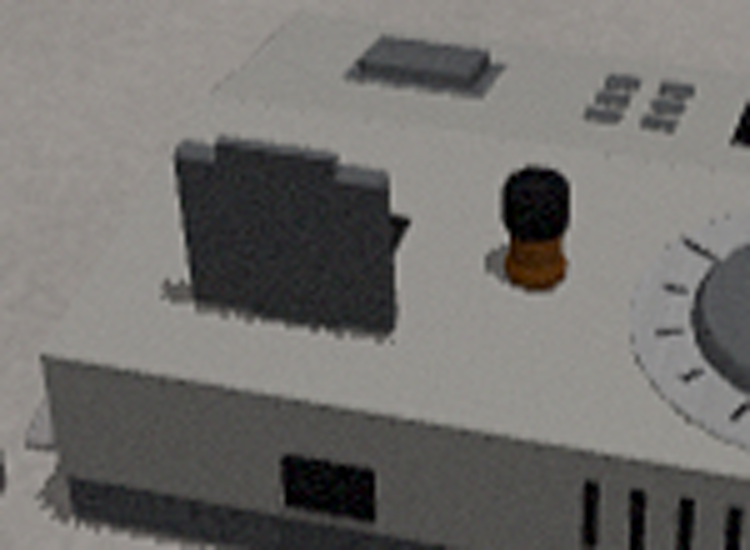

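Run:
```python
from h import *
n=np.radians(100.9);z=[-np.cos(n),-np.sin(n),0];x=[0,0,-1];y=np.cross(z,x)
go([28.5,41.3,150],x,y)
```

```text
shift(cur axes) [ 1.349 -5.052  9.177] shift(final axes) [1.343 4.    9.683] turn [0.57  0.    0.001]
```

Call:
{"name": "arm_command", "arguments": {"steps": [[[0.084, -0.316, 0.574], [0, 0, 0], 0], [[0.084, -0.316, 0.574], [0, 0, 0], 0], [[0.084, -0.316, 0.574], [0, 0, 0], 0], [[0.084, -0.316, 0.574], [0, 0, 0], 0], [[0.084, -0.316, 0.574], [0, 0, 0], 0], [[0.084, -0.316, 0.574], [0, 0, 0], 0], [[0.084, -0.316, 0.574], [0, 0, 0], 0], [[0.084, -0.316, 0.574], [0, 0, 0], 0], [[0.084, -0.316, 0.574], [0, 0, 0], 0], [[0.084, -0.316, 0.574], [0, 0, 0], 0], [[0.084, -0.316, 0.574], [0, 0, 0], 0], [[0.084, -0.316, 0.574], [0, 0, 0], 0], [[0.084, -0.316, 0.574], [0, 0, 0], 0], [[0.084, -0.316, 0.574], [0, 0, 0], 0], [[0.084, -0.316, 0.574], [0, 0, 0], 0], [[0.084, -0.316, 0.574], [0, 0, 0], 0]], "newtons": 40}}

```text
time_s: 2.1
tcp_pos: [0.5874, 0.0911, 0.1499]
orientation: [0.702, 0.08, 0.703, -0.08]
force: [-0.3, -0.1, 0.7]
width: -0.0001
```

Call:
{"name": "arm_command", "arguments": {"steps": [[[0, 0, 0], [0.095, 0, 0], 0], [[0, 0, 0], [0.095, 0, 0], 0], [[0, 0, 0], [0.095, 0, 0], 0], [[0, 0, 0], [0.095, 0, 0], 0], [[0, 0, 0], [0.095, 0, 0], 0], [[0, 0, 0], [0.095, 0, 0], 0], [[0, 0, 0], [0, 0, 0], 0]]}}

```text
time_s: 2.98
tcp_pos: [0.5865, 0.0921, 0.1501]
orientation: [0.599, 0.376, 0.599, -0.376]
force: [-0.5, -0.2, -0.1]
width: -0.0001
```

Run:
```python
from h import *
rep()
n=np.radians(100.9);z=[-np.cos(n),-np.sin(n),0];x=[0,0,-1];y=np.cross(z,x)
go([28.5,41.3,90],x,y)
p,d=eyes.snapshot("wrist");cv2.imwrite("pics/w1.png",p)
p,d=eyes.snapshot("top");cv2.imwrite("pics/t1.png",cv2.resize(p[150:350,170:420],None,fx=3,fy=3,interpolation=cv2.INTER_CUBIC))
```

```text
t 2.98 tcpP mm [ 28.7  41.3 150.1] F [-0.5 -0.2 -0.1] w -0.0001 q [ 0.09  0.28  1.31  0.    1.55 -0.36]
tool axes in P (cols)
 [[-0.001  0.982  0.19 ]
 [ 0.     0.19  -0.982]
 [-1.    -0.001 -0.   ]]
shift(cur axes) [ 1.002 -0.003 -0.   ] shift(final axes) [ 1.002e+00 -4.000e-03 -1.000e-03] turn [ 0.001 -0.     0.001]
```

View pics/w1.png

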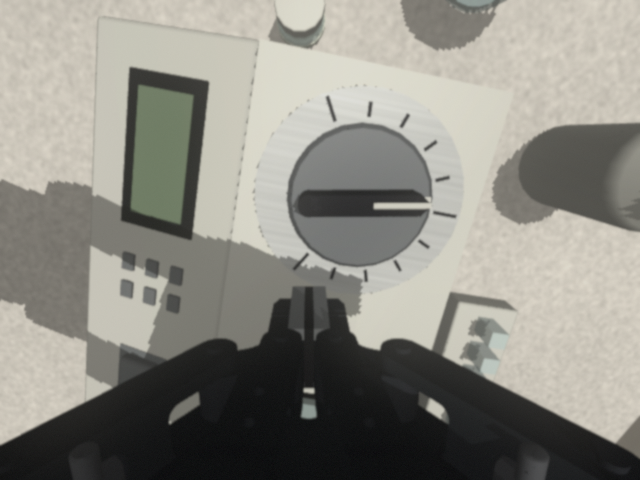

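View pics/t1.png

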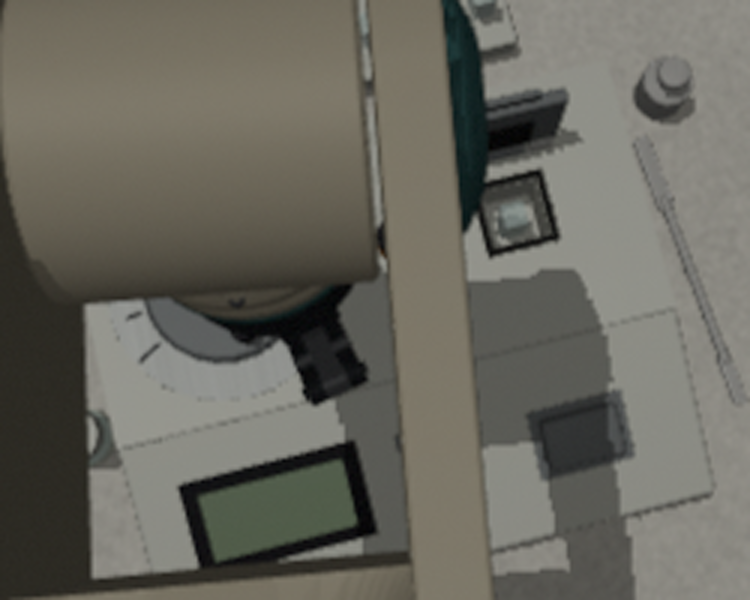

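The wrist view shows the bar lying horizontal, so it is aligned with tool y. The index line is at (400,207), about midway between lines 4 and 5. Next I'll lower the tip beside the tail and make contact.

Call:
{"name": "arm_command", "arguments": {"steps": [[[0.34, 0, 0], [0, 0, 0], 0], [[0.33, 0, 0], [0, 0, 0], 0], [[0.33, 0, 0], [0, 0, 0], 0], [[0, 0, -0.1], [0, 0, 0], 0], [[0, 0, -0.1], [0, 0, 0], 0], [[0, 0, 0], [0, 0, 0], 0]]}}

```text
time_s: 3.82
tcp_pos: [0.5819, 0.1036, 0.0918]
orientation: [0.599, 0.376, 0.598, -0.375]
force: [-0.3, -0.9, -0.0]
width: -0.0001
```

Run:
```python
from h import *
rep()
p,d=eyes.snapshot("wrist");cv2.imwrite("pics/w2.png",p)
```

```text
t 3.83 tcpP mm [27.2 53.6 91.8] F [-0.3 -0.9 -0. ] w -0.0001 q [ 0.11  0.32  1.38  0.    1.44 -0.34]
tool axes in P (cols)
 [[ 0.002  0.982  0.19 ]
 [-0.     0.19  -0.982]
 [-1.     0.002  0.   ]]
```

View pics/w2.png

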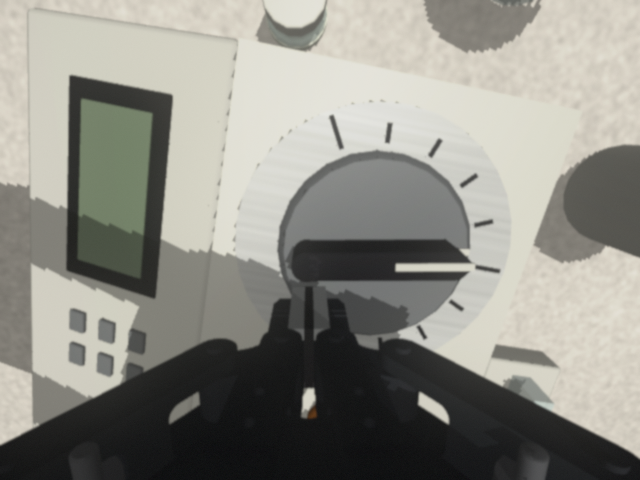

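The tip is beside the tail flank, touching or nearly so. I'll start the arc.

Call:
{"name": "arm_command", "arguments": {"steps": [[[0, 0, -0.04], [0, 0, 0], 0], [[0, -0.029, -0.055], [0.073, 0, 0], 0], [[0, -0.029, -0.055], [0.073, 0, 0], 0], [[0, -0.029, -0.055], [0.073, 0, 0], 0], [[0, -0.029, -0.055], [0.073, 0, 0], 0], [[0, 0, 0], [0, 0, 0], 0]]}}

```text
time_s: 4.62
tcp_pos: [0.5702, 0.1157, 0.0909]
orientation: [0.498, 0.502, 0.498, -0.502]
force: [-0.5, -0.8, 0.2]
width: 0.0
```

```bash
cat >> h.py <<'E'
def relaxis():
    s,p,R=cur();a=toW(PM,[[.05,.078,.09]])[0];print('axis in tool mm',np.round(R.inv().apply(a-p)*1e3,1))
E
python3 - <<'E'
from h import *
rep();relaxis()
p,d=eyes.snapshot("wrist");cv2.imwrite("pics/w3.png",p)
E
```

```text
t 4.62 tcpP mm [19.  68.3 90.9] F [-0.5 -0.8  0.2] w 0.0 q [ 0.14  0.3   1.41 -0.    1.43  0.15]
tool axes in P (cols)
 [[ 0.     0.964 -0.264]
 [-0.    -0.264 -0.964]
 [-1.     0.     0.   ]]
axis in tool mm [  0.9  27.3 -17.5]
```

View pics/w3.png

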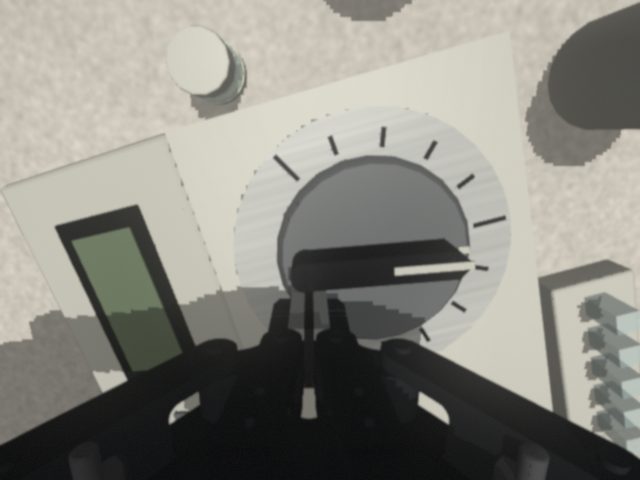

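```bash
cat >> h.py <<'E'
def dial(cam,a,b):
    c=eyes.camera_params(cam);B=toP(back(c,[a,b],.101))*1e3
    d=B[1]-B[0];ang=np.degrees(np.arctan2(d[1],d[0]));e=B[1][:2]-[50,78]
    ang2=np.degrees(np.arctan2(e[1],e[0]))
    print('pts',np.round(B,1).tolist(),'line by dir',(120-ang)/24,'by tip vs axis',(120-ang2)/24)
E
python3 - <<'E'
from h import *
dial('wrist',(395,272),(474,267))
c=eyes.camera_params('wrist');print(proj(c,toW(PM,[linept(k) for k in (5,6,7)])))
E
```

```text
pts [[55.9, 79.7, 101.0], [85.0, 73.8, 101.0]] line by dir 5.474088189430106 by tip vs axis 5.285383478589531
[[480.26088397 230.47520908]
 [477.14823726 274.14181478]
 [456.55306076 312.48951009]]
```

The wrist picture puts the index at about 5.45. It needs roughly 36° more, so I'll do most of that now and re-measure.

Call:
{"name": "arm_command", "arguments": {"steps": [[[0, -0.029, -0.055], [0.073, 0, 0], 0], [[0, -0.029, -0.055], [0.073, 0, 0], 0], [[0, -0.029, -0.055], [0.073, 0, 0], 0], [[0, -0.029, -0.055], [0.073, 0, 0], 0], [[0, -0.015, -0.028], [0.036, 0, 0], 0], [[0, 0, 0], [0, 0, 0], 0]]}}

```text
time_s: 5.42
tcp_pos: [0.5658, 0.1319, 0.0906]
orientation: [-0.354, -0.612, -0.354, 0.612]
force: [-1.3, -0.8, -0.2]
width: 0.0003
```

Run:
```python
from h import *
rep();relaxis()
p,d=eyes.snapshot("wrist");cv2.imwrite("pics/w4.png",p)
cv2.imwrite("pics/w4c.png",cv2.resize(p[120:370,250:530],None,fx=2.4,fy=2.4,interpolation=cv2.INTER_CUBIC))
```

```text
t 5.42 tcpP mm [18.8 85.1 90.6] F [-1.3 -0.8 -0.2] w 0.0003 q [0.17 0.3  1.41 0.   1.43 0.69]
tool axes in P (cols)
 [[-0.     0.71  -0.704]
 [ 0.    -0.704 -0.71 ]
 [-1.    -0.    -0.   ]]
axis in tool mm [  0.6  27.1 -16.9]
```

View pics/w4c.png

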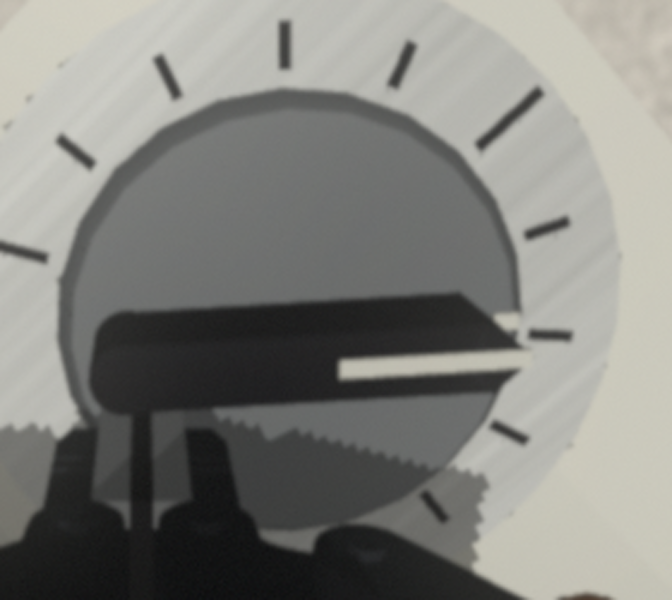

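```bash
cat >> h.py <<'E'
def dial2(cam,idx,lines):
    """lines {k:(u,v)} of line middles; correct camera by a small rotation+shift fit, then measure"""
    from scipy.optimize import least_squares
    c=eyes.camera_params(cam);P=toW(PM,[linept(k,.052 if k%5==0 else .049) for k in lines]);uv=np.array(list(lines.values()),float)
    def mod(x):
        d=dict(c);W=np.eye(4);W[:3,:3]=Ro.from_rotvec(x[:3]).as_matrix();W[:3,3]=x[3:];d['world_to_cam']=W@c['world_to_cam'];return d
    r=least_squares(lambda x:np.r_[(proj(mod(x),P)-uv).ravel(),x[:3]/.01,x[3:]/.002],np.zeros(6))
    print('corr',np.round(r.x,4),'res',np.abs((proj(mod(r.x),P)-uv)).max())
    d=mod(r.x);B=toP(back(d,idx,.101))*1e3
    v=B[1]-B[0];e=B[1][:2]-[50,78]
    f=lambda w:(120-np.degrees(np.arctan2(w[1],w[0])))/24
    print(np.round(B,1).tolist(),'by dir',f(v),'tip vs axis',f(e))
E
python3 - <<'E'
from h import *
g=lambda x,y:((x+.5)/2.4-.5+250,(y+.5)/2.4-.5+120)
dial2('wrist',[g(338,370),g(530,358)],{1:g(76,151),2:g(168,77),3:g(285,45),4:g(402,65),5:g(510,119),6:g(547,229),7:g(551,335),8:g(510,433),9:g(435,506)})
E
```

```text
corr [ 0.0043 -0.001  -0.0009 -0.0012 -0.0019 -0.0016] res 0.49240428952694515
[[53.2, 75.1, 101.0], [75.8, 55.5, 101.0]] by dir 6.706756742951298 tip vs axis 6.712956562918358
```

Both methods give 6.71, so 7° more.

Call:
{"name": "arm_command", "arguments": {"steps": [[[0, -0.015, -0.029], [0.039, 0, 0], 0], [[0, -0.015, -0.029], [0.039, 0, 0], 0], [[0, 0, 0], [0, 0, 0], 0]]}}

```text
time_s: 5.85
tcp_pos: [0.5661, 0.1357, 0.0906]
orientation: [-0.315, -0.633, -0.316, 0.633]
force: [-1.2, 0.0, 0.2]
width: -0.0002
```

Run:
```python
from h import *
rep();relaxis()
p,d=eyes.snapshot("wrist");cv2.imwrite("pics/w5.png",p)
cv2.imwrite("pics/w5c.png",cv2.resize(p[120:370,250:530],None,fx=2.4,fy=2.4,interpolation=cv2.INTER_CUBIC))
```

```text
t 5.85 tcpP mm [20.2 88.7 90.6] F [-1.2  0.   0.2] w -0.0002 q [0.17 0.3  1.41 0.   1.43 0.82]
tool axes in P (cols)
 [[-0.     0.618 -0.786]
 [ 0.    -0.786 -0.618]
 [-1.    -0.    -0.   ]]
axis in tool mm [  0.6  26.9 -16.8]
```

View pics/w5c.png

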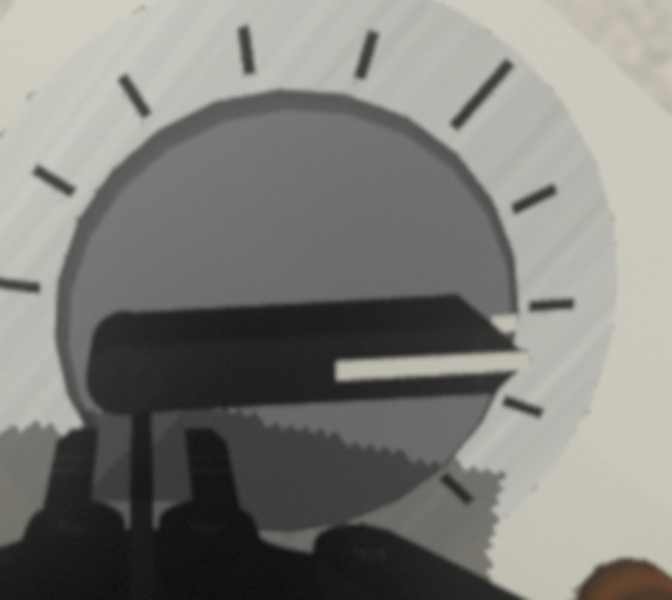

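Run:
```python
from h import *
g=lambda x,y:((x+.5)/2.4-.5+250,(y+.5)/2.4-.5+120)
dial2('wrist',[g(335,371),g(525,359)],{1:g(54,181),2:g(134,96),3:g(246,50),4:g(366,55),5:g(482,95),6:g(534,198),7:g(551,304),8:g(522,407),9:g(457,489)})
```

```text
corr [ 0.004  -0.0029 -0.002  -0.0014 -0.0017 -0.0016] res 0.34932728209719244
[[52.8, 74.8, 101.0], [72.7, 52.7, 101.0]] by dir 7.0011012407560145 tip vs axis 7.007496431267701
```

The dial reads 7.00. I'll back off, rise and check it again.

Call:
{"name": "arm_command", "arguments": {"steps": [[[0, 0, 0.12], [0, 0, 0], 0], [[0, 0, 0.13], [0, 0, 0], 0], [[-0.4, 0, 0], [0, 0, 0], 0], [[-0.6, 0, 0], [0, 0, 0], 0], [[-0.66, 0, 0], [0, 0, 0], 0], [[0, 0, 0], [0, 0, 0], 0]]}}

```text
time_s: 6.65
tcp_pos: [0.5586, 0.1235, 0.1946]
orientation: [0.316, 0.636, 0.314, -0.63]
force: [0.3, -0.6, -0.4]
width: -0.0003
```

Run:
```python
from h import *
rep()
go([125,-80,190],[0,0,-1],[0,-1,0])
p,d=eyes.snapshot("wrist")
cv2.imwrite("pics/w6c.png",p)
```

```text
t 6.65 tcpP mm [  9.8  78.9 194.6] F [ 0.3 -0.6 -0.4] w -0.0003 q [0.15 0.19 1.32 0.   1.62 0.8 ]
tool axes in P (cols)
 [[ 0.008  0.617 -0.787]
 [-0.001 -0.787 -0.617]
 [-1.     0.005 -0.006]]
shift(cur axes) [0.094 3.269 0.122] shift(final axes) [ 0.076  2.648 -1.921] turn [ 0.423 -0.005 -0.002]
```

View pics/w6c.png

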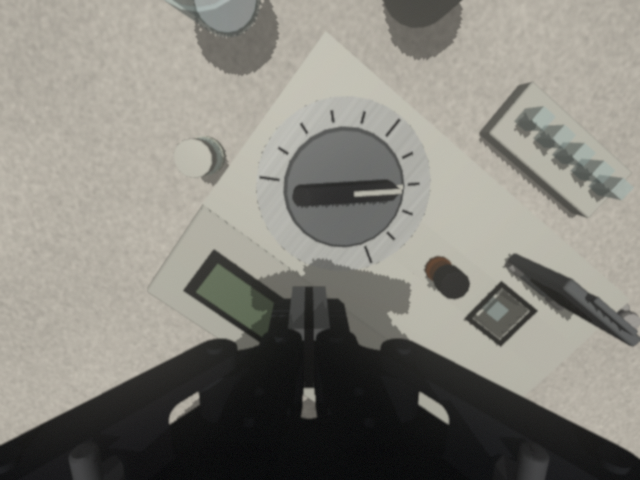

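The wrist view shows the bar at (345,191) pointing at line 7 (413,184), with the vial and cover untouched. Next I move behind the cover.

Call:
{"name": "arm_command", "arguments": {"steps": [[[0, 0.467, 0.017], [0, 0, 0], 0], [[0, 0.467, 0.017], [0, 0, 0], 0], [[0, 0.467, 0.017], [0, 0, 0], 0], [[0, 0.467, 0.017], [0, 0, 0], 0], [[0, 0.467, 0.017], [0, 0, 0], 0], [[0, 0.467, 0.017], [0, 0, 0], 0], [[0, 0.467, 0.017], [0, 0, 0], 0], [[0, 0, 0], [0.085, 0, 0], 0], [[0, 0, 0], [0.085, 0, 0], 0], [[0, 0, 0], [0.085, 0, 0], 0], [[0, 0, 0], [0.085, 0, 0], 0], [[0, 0, 0], [0.083, 0, 0], 0], [[0, 0, 0], [0, 0, 0], 0]]}}

```text
time_s: 8.32
tcp_pos: [0.7087, -0.0005, 0.1884]
orientation: [-0.091, -0.7, -0.092, 0.702]
force: [-0.5, 0.2, 0.3]
width: 0.0
```

Run:
```python
from h import *
rep()
go([125,-80,120],[0,0,-1],[0,-1,0])
p,d=eyes.snapshot("scene")
cv2.imwrite("pics/s7.png",cv2.resize(p[130:350,180:460],None,fx=2.5,fy=2.5))
p,d=eyes.snapshot("top")
cv2.imwrite("pics/t7.png",p)
```

```text
t 8.32 tcpP mm [123.1 -79.5 188.4] F [-0.5  0.2  0.3] w 0.0 q [-0.05  0.61  0.81  0.    1.73  1.26]
tool axes in P (cols)
 [[-0.002  0.001 -1.   ]
 [ 0.001 -1.    -0.001]
 [-1.    -0.001  0.002]]
shift(cur axes) [ 1.14   0.01  -0.034] shift(final axes) [ 1.14   0.009 -0.031] turn [0.001 0.002 0.001]
```

View pics/s7.png

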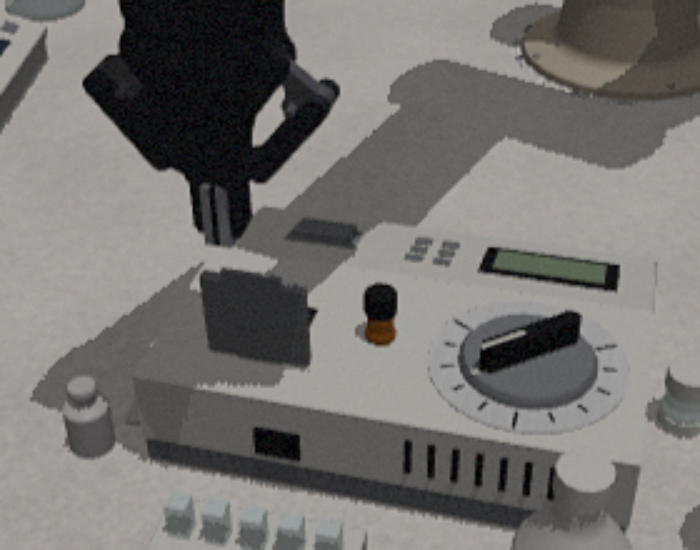

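View pics/t7.png

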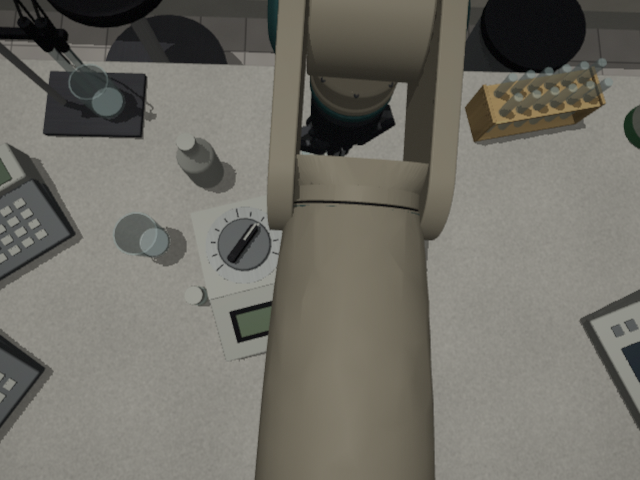

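The dial in the top view is visible and points to line 7. Lowering behind the cover now, then beginning the push.

Call:
{"name": "arm_command", "arguments": {"steps": [[[0.4, 0, -0.03], [0, 0, 0], 0], [[0.4, 0, 0], [0, 0, 0], 0], [[0.34, 0.01, 0], [0, 0, 0], 0], [[0, 0, 0.1], [0, 0, 0], 0], [[0, 0, 0.1], [0, 0, 0], 0], [[0, 0, 0.1], [0, 0, 0], 0], [[0, 0, 0.1], [0, 0, 0], 0], [[0, 0, 0], [0, 0, 0], 0]]}}

```text
time_s: 9.43
tcp_pos: [0.6877, -0.0067, 0.1226]
orientation: [0.091, 0.701, 0.091, -0.701]
force: [0.4, 0.2, 0.2]
width: -0.0
```

Run:
```python
from h import *
rep()
p,d=eyes.snapshot("scene")
cv2.imwrite("pics/s8.png",cv2.resize(p[130:350,180:460],None,fx=2.5,fy=2.5))
```

```text
t 9.43 tcpP mm [101.3 -80.1 122.6] F [0.4 0.2 0.2] w -0.0 q [-0.06  0.57  0.99  0.    1.58  1.25]
tool axes in P (cols)
 [[ 0.001 -0.    -1.   ]
 [-0.    -1.     0.   ]
 [-1.     0.    -0.001]]
```

View pics/s8.png

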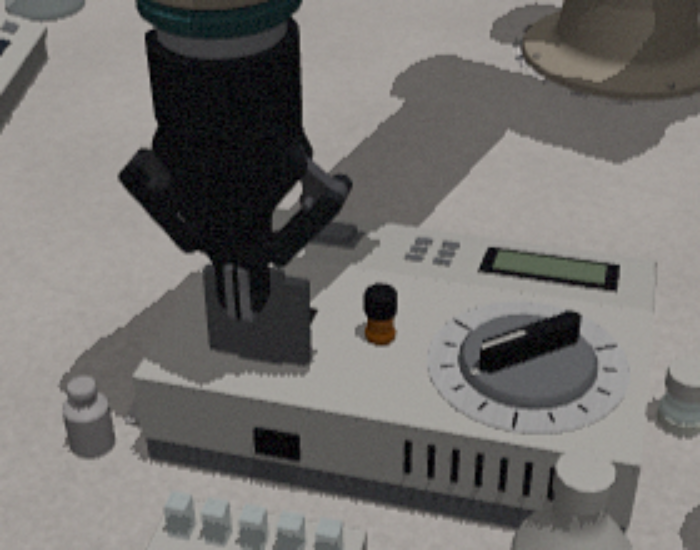

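Call:
{"name": "arm_command", "arguments": {"steps": [[[0.02, 0, 0.128], [0, 0, 0], 0], [[0.02, 0, 0.128], [0, 0, 0], 0], [[0.02, 0, 0.128], [0, 0, 0], 0], [[0.043, 0, 0.091], [0, 0, 0], 0], [[0.043, 0, 0.091], [0, 0, 0], 0], [[0.064, 0, 0.078], [0, 0, 0], 0], [[0.064, 0, 0.078], [0, 0, 0], 0], [[0.083, 0, 0.058], [0, 0, 0], 0], [[0.083, 0, 0.058], [0, 0, 0], 0], [[0, 0, 0], [0, 0, 0], 0]]}}

```text
time_s: 10.72
tcp_pos: [0.6387, -0.0194, 0.0945]
orientation: [-0.091, -0.701, -0.091, 0.702]
force: [-0.7, -0.5, -0.4]
width: -0.0002
```

Run:
```python
from h import *
rep()
p,d=eyes.snapshot("scene")
cv2.imwrite("pics/s9.png",cv2.resize(p[130:350,180:460],None,fx=2.5,fy=2.5))
```

```text
t 10.72 tcpP mm [ 50.6 -79.8  94.5] F [-0.7 -0.5 -0.4] w -0.0002 q [-0.09  0.45  1.21  0.    1.48  1.22]
tool axes in P (cols)
 [[-0.002 -0.    -1.   ]
 [ 0.001 -1.     0.   ]
 [-1.    -0.001  0.002]]
```

View pics/s9.png

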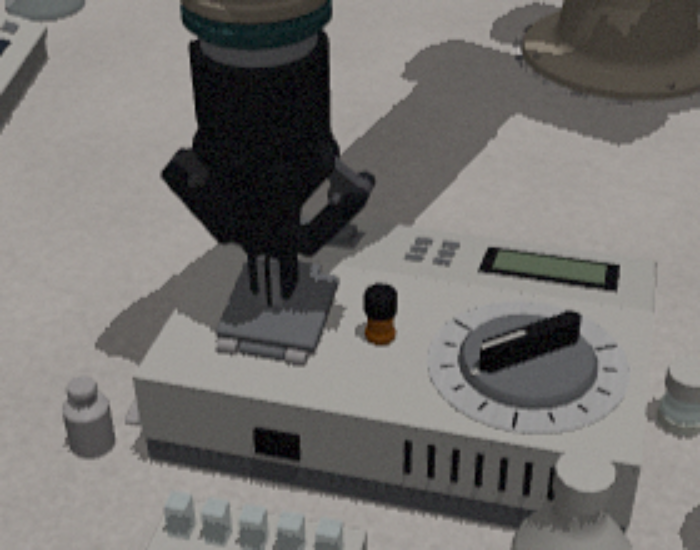

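The cover is nearly shut. Pressing it down now.

Call:
{"name": "arm_command", "arguments": {"steps": [[[0.08, 0, 0.06], [0, 0, 0], 0], [[0.08, 0, 0.06], [0, 0, 0], 0], [[0.03, 0, 0], [0, 0, 0], 0], [[0.03, 0, 0], [0, 0, 0], 0], [[0, 0, 0], [0, 0, 0], 0]]}}

```text
time_s: 11.4
tcp_pos: [0.632, -0.0214, 0.0849]
orientation: [0.091, 0.701, 0.091, -0.701]
force: [-9.1, 0.1, 15.3]
width: -0.0003
```

Run:
```python
from h import *
rep()
```

```text
t 11.4 tcpP mm [ 43.7 -80.   84.9] F [-9.1  0.1 15.3] w -0.0003 q [-0.09  0.44  1.24 -0.    1.46  1.22]
tool axes in P (cols)
 [[ 0. -0. -1.]
 [-0. -1.  0.]
 [-1.  0. -0.]]
```

Call:
{"name": "arm_command", "arguments": {"steps": [[[-0.1, 0, 0], [0, 0, 0], 0], [[-0.4, 0, 0], [0, 0, 0], 0], [[-0.5, 0, 0], [0, 0, 0], 0], [[-0.3, 0, 0], [0, 0, 0], 0], [[0, 0, 0], [0, 0, 0], 0]]}}

```text
time_s: 12.02
tcp_pos: [0.6329, -0.0213, 0.1615]
orientation: [0.091, 0.702, 0.091, -0.7]
force: [0.3, 0.5, 0.0]
width: 0.0002
```

Run:
```python
from h import *
rep()
c=eyes.camera_params('top')
print(toP(back(c,[[(537+.5)/3-.5+185,(389+.5)/3-.5+165]],.0688))*1e3)
a=np.radians(15);x=np.array([np.sin(a),0,-np.cos(a)])
k=np.array([-74,-85,68.8])
go(k-x*30,x,[0,-1,0])
p,d=eyes.snapshot("scene")
cv2.imwrite("pics/s10.png",cv2.resize(p[170:350,220:460],None,fx=3,fy=3,interpolation=cv2.INTER_CUBIC))
p,d=eyes.snapshot("top");cv2.imwrite("pics/t10.png",p)
```

```text
t 12.03 tcpP mm [ 44.6 -80.2 161.5] F [0.3 0.5 0. ] w 0.0002 q [-0.09  0.38  1.16  0.    1.6   1.22]
tool axes in P (cols)
 [[ 0.002 -0.    -1.   ]
 [-0.001 -1.     0.   ]
 [-1.     0.001 -0.002]]
[[-71.80275576 -84.2003683   68.8       ]]
shift(cur axes) [1.057 0.079 2.108] shift(final axes) [0.481 0.08  2.309] turn [ 0.     0.165 -0.001]
```

View pics/s10.png

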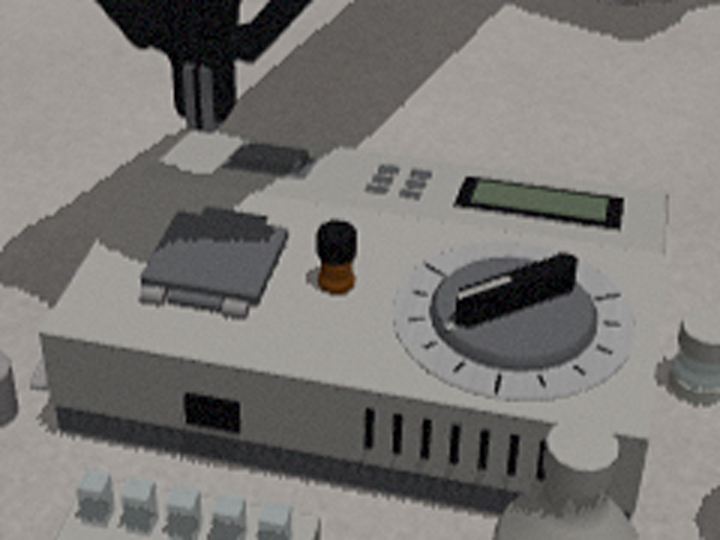

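View pics/t10.png

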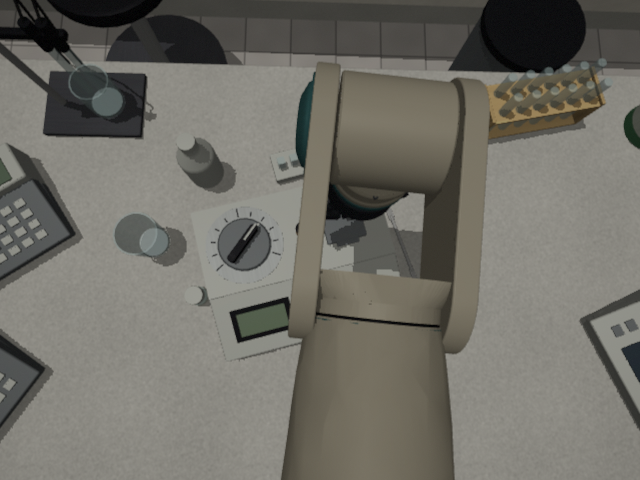

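The cover lies flat. I'll check the dial and cover numerically before pressing the key.

Run:
```python
from h import *
p=cv2.imread('pics/t10.png');cv2.imwrite("pics/t10c.png",cv2.resize(p[195:295,195:295],None,fx=6,fy=6,interpolation=cv2.INTER_CUBIC))
q,d=eyes.snapshot("scene");c=eyes.camera_params('scene');W=c['world_to_cam'];f=K(c)
# cover grid points in P at z 85 -> pixel -> depth -> height
for x in (25,35,45,55,65,72):
    o=[]
    for y in (-105,-80,-55):
        u,v=np.round(proj(c,toW(PM,[[x/1e3,y/1e3,.085]]))[0]).astype(int)
        z=np.median(d[v-1:v+2,u-1:u+2]);r=np.array([(u-c['cx'])/f*z,(v-c['cy'])/f*z,z]);o.append(round((W[:3,:3].T@(r-W[:3,3]))[2]*1e3,1))
    print(x,o)
for x,y in ((100,-80),(100,0),(0,-80),(0,-30)):
    u,v=np.round(proj(c,toW(PM,[[x/1e3,y/1e3,.075]]))[0]).astype(int);z=np.median(d[v-1:v+2,u-1:u+2]);r=np.array([(u-c['cx'])/f*z,(v-c['cy'])/f*z,z]);print('deck',(W[:3,:3].T@(r-W[:3,3]))[2]*1e3)
```

```text
25 [np.float64(84.4), np.float64(85.0), np.float64(84.4)]
35 [np.float64(84.7), np.float64(85.2), np.float64(84.2)]
45 [np.float64(85.5), np.float64(84.4), np.float64(85.3)]
55 [np.float64(84.6), np.float64(84.8), np.float64(84.9)]
65 [np.float64(84.9), np.float64(85.3), np.float64(84.9)]
72 [np.float64(84.9), np.float64(85.4), np.float64(84.8)]
deck 74.88429008231932
deck 75.91799985525391
deck 84.44400539933484
deck 111.1542206459953
```

View pics/t10c.png

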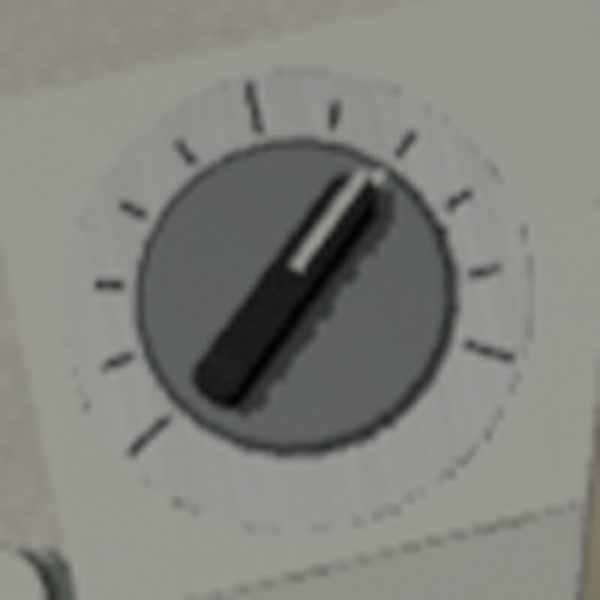

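Run:
```python
from h import *
g=lambda x,y:((x+.5)/6-.5+195,(y+.5)/6-.5+195)
dial2('top',[g(295,268),g(367,170)],{0:g(150,436),1:g(118,362),2:g(110,285),3:g(133,209),4:g(186,153),5:g(255,107),6:g(335,115),7:g(404,145),8:g(459,200),9:g(486,271),10:g(489,352)})
dial('top',g(218,394),g(367,170))
```

```text
corr [-0.0003 -0.0001 -0.0001 -0.      0.     -0.    ] res 0.30774439264354214
[[53.1, 74.8, 101.0], [73.2, 51.6, 101.0]] by dir 7.042451796483152 tip vs axis 7.029031613977757
pts [[26.5, 100.4, 101.0], [73.0, 51.7, 101.0]] line by dir 6.930293109680025 by tip vs axis 7.034684441144212
```

Dial ≈7.0 and cover flat at 85 mm (shut), so on to the key.

Call:
{"name": "arm_command", "arguments": {"steps": [[[0.21, 0.016, 0.42], [0, 0, 0], 0], [[0.21, 0.016, 0.42], [0, 0, 0], 0], [[0.21, 0.016, 0.42], [0, 0, 0], 0], [[0.21, 0.016, 0.42], [0, 0, 0], 0], [[0.21, 0.016, 0.42], [0, 0, 0], 0], [[0, 0, 0], [0, 0.083, 0], 0], [[0, 0, 0], [0, 0.083, 0], 0], [[0, 0, 0], [0, 0, 0], 0]]}}

```text
time_s: 13.18
tcp_pos: [0.5097, -0.0583, 0.0955]
orientation: [0.078, 0.785, 0.102, -0.606]
force: [-0.4, 0.6, -0.4]
width: 0.0003
```

Run:
```python
from h import *
rep()
a=np.radians(15);x=np.array([np.sin(a),0,-np.cos(a)])
k=np.array([-73,-84.6,68.8])
go(k,x,[0,-1,0])
p,d=eyes.snapshot("scene")
cv2.imwrite("pics/s11.png",cv2.resize(p[150:330,220:460],None,fx=3,fy=3,interpolation=cv2.INTER_CUBIC))
```

```text
t 13.18 tcpP mm [-84.  -84.4  95.5] F [-0.4  0.6 -0.4] w 0.0003 q [-0.26 -0.07  1.82  0.14  1.17  1.02]
tool axes in P (cols)
 [[ 0.254 -0.001 -0.967]
 [ 0.001 -1.     0.002]
 [-0.967 -0.002 -0.254]]
shift(cur axes) [ 0.477  0.004 -0.064] shift(final axes) [ 0.477  0.003 -0.062] turn [-0.001  0.003  0.001]
```

View pics/s11.png

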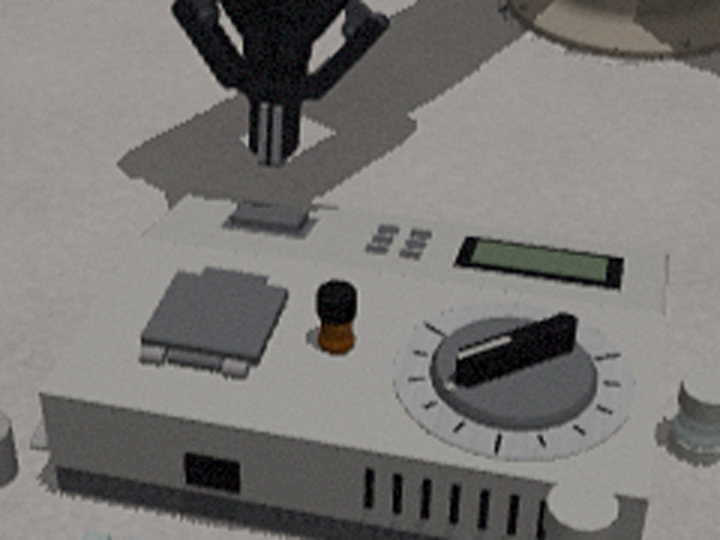

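Call:
{"name": "arm_command", "arguments": {"steps": [[[0.2, 0, -0.06], [0, 0, 0], 0], [[0.2, 0, 0], [0, 0, 0], 0], [[0.05, 0, 0], [0, 0, 0], 0], [[0.04, 0, 0], [0, 0, 0], 0], [[0.03, 0, 0], [0, 0, 0], 0], [[0.03, 0, 0], [0, 0, 0], 0], [[0, 0, 0], [0, 0, 0], 0]]}}

```text
time_s: 14.1
tcp_pos: [0.5233, -0.055, 0.0665]
orientation: [0.078, 0.786, 0.102, -0.604]
force: [-3.6, 1.3, 3.7]
width: 0.0003
```

Run:
```python
from h import *
rep()
a=np.radians(15);x=np.array([np.sin(a),0,-np.cos(a)])
go([-73,-84.6,68.8],x,[0,-1,0])
```

```text
t 14.1 tcpP mm [-70.  -84.7  66.5] F [-3.6  1.3  3.7] w 0.0003 q [-0.24  0.    1.81  0.14  1.1   1.02]
tool axes in P (cols)
 [[ 0.258 -0.    -0.966]
 [ 0.    -1.     0.   ]
 [-0.966 -0.    -0.258]]
shift(cur axes) [-0.049 -0.002  0.039] shift(final axes) [-0.049 -0.002  0.039] turn [-0.  0.  0.]
```

Call:
{"name": "arm_command", "arguments": {"steps": [[[0.03, 0, 0], [0, 0, 0], 0], [[0.03, 0, 0], [0, 0, 0], 0], [[0, 0, 0], [0, 0, 0], 0]]}}

```text
time_s: 14.48
tcp_pos: [0.5241, -0.0549, 0.0643]
orientation: [0.079, 0.786, 0.102, -0.604]
force: [-14.0, 1.6, 16.4]
width: -0.0004
```

Run:
```python
from h import *
rep()
a=np.radians(15);x=np.array([np.sin(a),0,-np.cos(a)])
go([-73,-84.6,68.8],x,[0,-1,0])
```

```text
t 14.47 tcpP mm [-69.2 -84.9  64.3] F [-14.    1.6  16.4] w -0.0004 q [-0.24  0.01  1.81  0.14  1.1   1.02]
tool axes in P (cols)
 [[ 0.258  0.    -0.966]
 [-0.    -1.    -0.   ]
 [-0.966  0.    -0.258]]
shift(cur axes) [-0.089 -0.005  0.043] shift(final axes) [-0.089 -0.005  0.043] turn [ 0.     0.001 -0.   ]
```

The key bottomed at 5.3 mm with about 20 N, a clear stop above the 5 N spring. Releasing and retreating.

Call:
{"name": "arm_command", "arguments": {"steps": [[[-0.1, 0, 0], [0, 0, 0], 0], [[-0.2, 0, 0], [0, 0, 0], 0], [[-0.5, 0, 0], [0, 0, 0], 0], [[-0.6, 0, 0], [0, 0, 0], 0], [[-0.6, 0, 0], [0, 0, 0], 0], [[0, 0, 0], [0, 0, 0], 0], [[0, 0, 0], [0, 0, 0], 0]]}}

```text
time_s: 15.35
tcp_pos: [0.4941, -0.0627, 0.1782]
orientation: [0.078, 0.786, 0.102, -0.604]
force: [-0.3, -0.4, 0.1]
width: 0.0001
```

Run:
```python
from h import *
rep()
p,d=eyes.snapshot("scene")
cv2.imwrite("pics/s12.png",p)
c=eyes.camera_params('scene');W=c['world_to_cam'];f=K(c)
for P in ([45,-80,85],[25,-80,85],[-73,-84.6,68.8],[-73,-95,68.8]):
    u,v=np.round(proj(c,toW(PM,np.array([P])/1e3))[0]).astype(int);z=np.median(d[v-1:v+2,u-1:u+2]);r=np.array([(u-c['cx'])/f*z,(v-c['cy'])/f*z,z]);print(P,np.round(toP(W[:3,:3].T@(r-W[:3,3]))*1e3,1))
p,d=eyes.snapshot("top");cv2.imwrite("pics/t12.png",p);cv2.imwrite("pics/t12c.png",cv2.resize(p[195:295,195:295],None,fx=6,fy=6,interpolation=cv2.INTER_CUBIC))
```

```text
t 15.35 tcpP mm [-100.2  -84.7  178.2] F [-0.3 -0.4  0.1] w 0.0001 q [-0.27 -0.19  1.75  0.13  1.35  1.02]
tool axes in P (cols)
 [[ 0.257 -0.    -0.966]
 [ 0.    -1.     0.   ]
 [-0.966 -0.    -0.257]]
[45, -80, 85] [[ 44.6 -79.4  84.9]]
[25, -80, 85] [[ 25.7 -80.4  84.9]]
[-73, -84.6, 68.8] [[-73.7 -84.1  68.2]]
[-73, -95, 68.8] [[-74.  -95.5  68.3]]
```

View pics/s12.png

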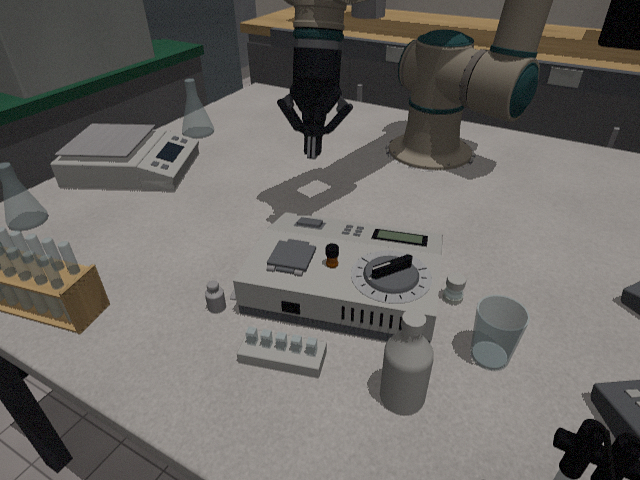

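View pics/t12c.png

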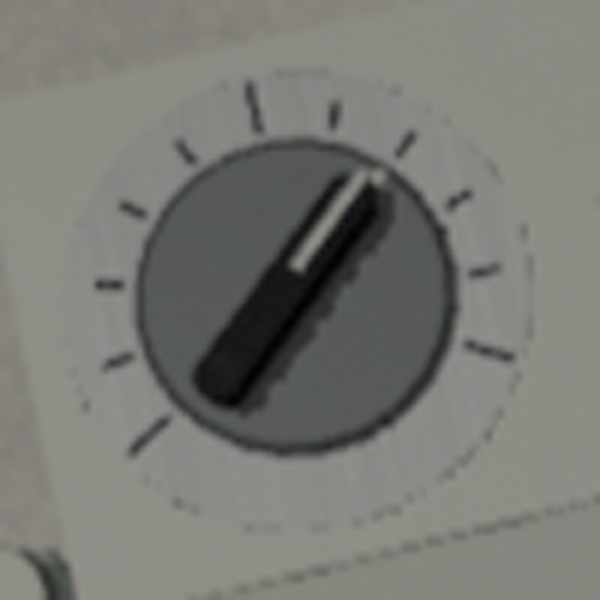

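The dial still points at line 7, the cover is shut, the key is back up (face at 68 mm) and the bystanders stand where they were. Signing off.

```bash
python3 -c "
from cell import job
print(job.sign_off())"
```

```text
the job is handed in; nothing more can be done
None
```

The job is done as asked and handed in at about 15.5 s of the 61 s allowed. Working only with the shut fingertips, I pushed the dial from about 4.55 to line 7. I then pushed the cover shut from behind, and only after that pressed the measure key down and let it come back up.

- **Dial:** the index line read 7.00 in the wrist camera and 7.03–7.04 in the top camera. Measuring the whole bar instead gave 6.93. I put the disagreement down to reading pixels on a small bar, and the dial looked unchanged in the last picture.
- **Cover:** its top is flat, within about 0.6 mm of 85 mm above the bench, the shut height. It took about 15 N of downward push at the end.
- **Key:** it stopped after about 5.3 mm with roughly 20 N on it, so it was fully down. Afterwards its face was back at about 68 mm, the same as its raised height to within a millimetre.
- **Everything else:** in the last scene view the glassware and other items looked to be where they started, by eye only. The arm was clear, with no force on the tool.

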